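Cap a sample jar and hold it over the code reader

ROBOT

A 7-joint arm with a two-finger parallel gripper is mounted at the origin on the work surface. World frame = base frame: x ahead of the robot, y to its left, z up, the work surface at z = 0. Lengths are in mm, angles in rad, forces in N, time in s.
With the tool pointing down it reaches from about 400 to 925 mm from the base axis. Payload 4.1 kg.
Tool frame: the origin (TCP) lies at the very end of the fingers, on their centre line; the grasp point (between the pads) lies 19 mm behind it; z points along the fingers, y is the line along which they close (so a half turn about z gives the same grasp; the last joint's range is limited). The gripper opens to 85 mm and grips with 20 to 120 N. Pads are 22 mm wide; open, the fingers measure 114 mm over their backs; the gripper's body (76 mm by 85 mm) begins 54 mm behind the grasp point. The pads swing forward as they close: fully open they stand 13 mm farther back than shut.
Start: joints at [1.113, 0.398, 0.045, 1.537, -0.019, 1.207, -0.051], TCP at [228.286, -608.629, 231.347] pointing down, gripper open.
Joint ranges: [-2.82, 2.82], [-0.49, 2.23], [-1.37, 1.46], [0, 2.46], [-1.36, 4.5], [0.23, 2], [-2.94, 2.94]. Speed limits (rad/s): [2.57, 2.57, 3.14, 3.14, 3.14, 3.14, 3.14].

INTERFACE

Orientations are given as a unit quaternion [x, y, z, w].
In Python, from cell import * gives the robot as it stands.
- The arm moves only by the tool send_rows, never from a script. Its argument "commands" is a list of rows, each an object of numbers: "fingers": the finger opening in m, from 0 to 0.0854; "tx", "ty", "tz": the shift along the world's x, y, z in m; "yaw": the turn about the world's z in rad. In form: [{"fingers": .., "tx": .., "ty": .., "tz": .., "yaw": ..}, ...]. A call has exactly 5 rows; each row is the pose to reach, as a shift and turn from the pose commanded when the call began; what a row does not reach only later rows make up. A row lasts 1/10 s, in which the tool goes at most 50 mm and 8.59 degrees, less where a joint would pass 70% of its speed; a pose out of reach is approached as far as the arm can. A call with a gripper value outside its range is refused whole. The fingers move at their own pace and stop on an object; the grip force is fixed at half the most. Time passes only in rows, so rows that repeat a pose let the fingers close, or fill a call up. It gives the time, the measured TCP pose, the force, the opening and the grip force at its end, in the units of the state.
- get_obs(): the state, without advancing time (a new reading comes with each control period).
- read_camera(name): name is "side" or "top"; returns a dict with "color" (384x512x3 uint8, blue, green, red), "K" (3x3 intrinsics, pixels), "k1" (the pictures are not rectified: a ray, as slopes to the right and down, at radius r is drawn at 1 + k1 r^2 times it, then the intrinsics apply), "T" (4x4, takes a point from camera to world coordinates). Camera axes: x right, y up, looking along -z (the intrinsics and any distortion apply to the point x, -y, -z); pixel columns grow to the right and rows downward; lengths in mm; the calibration is good to about 2 mm. A picture is of the moment at which its call begins. There is no depth.
- finish_job(): hands the job in; it is judged then, once.
Trained networks look in the newest picture that a camera, given by its name, has taken for a name from the list of things; names that differ only in an ending like _2 or _b are one class to them, and where a whole thing is asked for, a point or a joint stands for the part that bears it (a point fixed in the world has none). Each returns a list of dicts, best first, with "confidence" (0 to 1); they miss things now and then, are a little off and sometimes report something else, mostly with a low value. They report only what shows in the picture. A call takes as long as a camera call. They do not tell look-alikes from the thing itself.
- trace(camera, name): "pixels" (384x512 bool, what is visible of it) and "rect" ([left, top, width, height] in pixels, round what is visible of it).
- spot_point(camera, name): "at" ([row, column] in pixels: a listed point, or the origin of a listed thing).
The state is a dict: "clock": time; "q": joint angles; "dq": joint speeds; "effort": joint torques, N m; "tool_pos": TCP position; "orientation": TCP orientation; "contact_force": force on the tool from outside, world axes, zero at the start; "moment": the same for the moment, N m; "gripper_width": finger opening in mm; "grasp_force": force on a finger pad.
Only numpy, scipy, OpenCV 4.12 (cv2) and the standard library are available. Lean on these libraries where they do the work, as an engineer would, in place of code of your own. Each camera call takes 0.05 s, during which the arm holds its last target. There are 200 camera calls.

TASK

Put the purple lid on the open amber sample jar and press it down firmly until it sits level and flush on the rim. Then grip the capped jar by its sides, lift it out of its foam block, keeping it upright, and finish still holding it in the gripper, level and still, centred over the reader's glass window with the jar's base about 8 cm above the glass, so that the code under the jar can be read; do not set it down or let go. Leave everything else on the bench where it is.

Things in the scene. Friction and masses are not known exactly. Their poses are not given: they have to be found in the camera images.
- jar_mid (a point): Centre of the open amber plastic jar: on its axis, 37.5 mm above its base; z is its axis, up. Round, outer diameter 50 mm, smooth straight sides, 75 mm tall, wall 3 mm, mouth 44 mm across; 80 to 170 g without lid. Loose; stands in the foam block's pocket, base 18 mm and rim 93 mm above the bench.
- lid_mid (a point): Centre of the loose purple lid, on its axis, 18 mm above its underside; lies on the bench right way up, 36 mm tall. From below: a plug 10 mm deep (41 mm across, tapered to 35 mm), a flange 47 mm across and 4 mm thick (10 to 14 mm up), a grip bar 30 mm long (along x), 12 mm thick (along y), 14 to 36 mm up. z up. Seated, this point is 45.5 mm above the jar's centre.
- reader_window (a point): Centre of the light blue glass window (70 x 70 mm) on top of the reader, a dark box 130 x 110 mm and 41 mm tall fixed to the bench; z up.
- block_pocket (a point): Centre of the floor of the round pocket (54 mm across, 12 mm deep) in which the jar stands, in a white foam block 110 x 110 x 30 mm fixed to the bench; z up. The pocket floor is 18 mm above the bench.
- jar: The amber jar itself; origin at the centre of its base.
- lid: The purple lid itself; origin at the centre of its underside. About 35 g. Its plug goes into the jar's mouth with 1.5 mm of play all round, its flange rests on the rim; nothing latches, it stays by its weight. A downward push of about 8 N for half a second seats it firmly.
- reader: The reader itself; origin at the centre of its underside.
- block: The foam block itself; origin at the centre of its underside.
- rack: Bystander, leave alone: white rack, 60 x 150 mm, with twelve purple-capped tubes; origin at the centre of its underside.
- reagent: Bystander, leave alone: white reagent bottle with blue cap, 68 mm across, 170 mm tall; origin at the centre of its underside.
- carton: Bystander, leave alone: light blue carton, 110 x 200 x 70 mm tall; origin at the centre of its underside.
- full_jar: Bystander, leave alone: closed white jar with green cap, 60 mm across, 85 mm tall; origin at the centre of its underside.
- white_lid: Bystander, leave alone: spare flat white lid, 72 mm across, 14 mm tall (fits another jar); origin at the centre of its underside.
- marker: Bystander, leave alone: yellow marker with black cap, 125 mm long, 16 mm thick; origin at the centre of its underside.
- beaker: Bystander, leave alone: clear open beaker, 70 mm across, 80 mm tall; origin at the centre of its underside.
Things that resemble listed ones, but are neither listed nor needed, are in the scene too. Leave any yellow look-alike of the reader alone.

How it is judged:
By the outcome, as a careful person would: the job done as asked, in the order asked, and still so for the second after the job is handed in, while the arm keeps its last pose, push and grip.
It also fails if it takes over 69 s, if anything falls off the work surface, if the arm or the gripper's body presses on something with over 40 N, if the wrist force passes 120 N, or if a joint passes its speed limit or range.

## Working session

There is one attempt and no reset: what is moved stays moved. The work goes in short steps, Python scripts to look and compute and a tool call to move; the robot and the scene stay as the last step left them, time stands still between calls to the robot, and variables do not carry over. Pictures are saved under pics/ and viewed, at most 10 in all, crops included, and the job is handed in when it is done.

Besides the shell and the picture viewer there is one more tool, called as name(argument=value, ...), one argument or row to a line, values as JSON. send_rows: Moves the arm, as the interface text tells. Its arguments: {"type":"object","properties":{"commands":{"type":"array","items":{"type":"object","properties":{"fingers":{"type":"number"},"tx":{"type":"number"},"ty":{"type":"number"},"tz":{"type":"number"},"yaw":{"type":"number"}}}}},"required":["commands"]}

```bash
mkdir -p pics; cat > h.py <<'E'
from cell import *
import numpy as np, cv2
def ray(c,rc):
    r,col=rc; K=c["K"]; x=(col-K[0,2])/K[0,0]; y=(r-K[1,2])/K[1,1]
    u,v=x,y
    for _ in range(20):
        s=1+c["k1"]*(u*u+v*v); u,v=x/s,y/s
    T=np.array(c["T"]); d=T[:3,:3]@np.array([u,-v,-1.]); return T[:3,3],d/np.linalg.norm(d)
def proj(c,p):
    T=np.array(c["T"]); q=T[:3,:3].T@(np.asarray(p,float)-T[:3,3]); u,v=q[0]/-q[2],-q[1]/-q[2]
    s=1+c["k1"]*(u*u+v*v); K=c["K"]; return np.array([K[1,1]*v*s+K[1,2],K[0,0]*u*s+K[0,2]])
def tri(r1,r2):
    A=0;b=0
    for o,d in (r1,r2):
        P=np.eye(3)-np.outer(d,d); A=A+P; b=b+P@o
    p=np.linalg.solve(A,b); return p,[round(float(np.linalg.norm((np.eye(3)-np.outer(d,d))@(p-o))),1) for o,d in (r1,r2)]
def atz(r,z):
    o,d=r; return o+d*(z-o[2])/d[2]
E
cat > a.py <<'E'
from h import *
C={n:read_camera(n) for n in("side","top")}
cv2.imwrite("pics/a.png",np.hstack([cv2.resize(C[n]["color"],(400,300)) for n in C]))
cv2.imwrite("pics/side.png",C["side"]["color"]);cv2.imwrite("pics/top.png",C["top"]["color"])
for n in C: print(n,np.array(C[n]["T"]).round(2).tolist(),C[n]["K"][0,0])
for nm in["jar_mid","lid_mid","reader_window","block_pocket"]:
    R={}
    for n in C:
        L=spot_point(n,nm); print(nm,n,[(np.round(l["at"],1).tolist(),round(l["confidence"],2)) for l in L])
        R[n]=[ray(C[n],l["at"]) for l in L]
    for i,a in enumerate(R["side"]):
        for j,b in enumerate(R["top"]):
            p,e=tri(a,b); print("  ",i,j,p.round(1),e)
o=get_obs();print({k:np.round(o[k],3).tolist() for k in("clock","tool_pos","orientation","contact_force","gripper_width")})
E
python3 a.py
```

```text
side [[0.98, 0.13, -0.17, 261.19], [-0.22, 0.57, -0.79, -1197.07], [-0.0, 0.81, 0.59, 1018.33], [0.0, 0.0, 0.0, 1.0]] 466.78861800449056
top [[0.0, 1.0, -0.09, 420.91], [-1.0, 0.0, 0.01, 81.34], [0.01, 0.09, 1.0, 1138.29], [0.0, 0.0, 0.0, 1.0]] 383.91592274267754
jar_mid side [([267.8, 259.0], 0.93)]
jar_mid top [([201.1, 386.2], 0.74)]
   0 0 [ 495.2 -296.1   69.8] [2.8, 2.8]
lid_mid side [([213.4, 249.8], 0.59)]
lid_mid top [([188.7, 275.9], 0.74), ([192.7, 122.0], 0.25)]
   0 0 [537.2  11.3  15.3] [5.4, 5.4]
   0 1 [ 621.9  622.3 -481.4] [61.5, 61.5]
reader_window side [([169.1, 165.8], 0.82), ([164.8, 211.9], 0.78), ([220.2, 195.3], 0.77), ([236.8, 337.1], 0.56)]
reader_window top [([277.3, 168.3], 0.94), ([205.6, 180.9], 0.85), ([250.4, 285.3], 0.6)]
   0 0 [280.9 318.2  36.9] [4.5, 4.5]
   0 1 [381.4 277.4  69.3] [96.9, 96.9]
   0 2 [322.8   6.  234.4] [42.5, 42.5]
   1 0 [369.7 284.   82.2] [89.4, 89.4]
   1 1 [468.7 284.9  51.2] [10.6, 10.6]
   1 2 [3.927e+02 2.000e-01 2.415e+02] [27.2, 27.2]
   2 0 [ 311.8  360.6 -243.3] [73.3, 73.3]
   2 1 [ 438.9  342.4 -253.4] [56.8, 56.8]
   2 2 [353.8 -12.8  39.5] [0.4, 0.4]
   3 0 [549.6  87.6  53.2] [344.4, 344.4]
   3 1 [ 707.4  213.8 -226.8] [245.3, 245.3]
   3 2 [ 557.6 -116.    73.4] [228.2, 228.2]
block_pocket side [([277.4, 260.0], 0.81)]
block_pocket top []
{'clock': 0.5, 'tool_pos': [228.289, -608.605, 231.281], 'orientation': [0.984, 0.178, 0.0, 0.0], 'contact_force': [0.352, 0.218, 1.059], 'gripper_width': 85.574}
```

```bash
python3 -c "
import cv2
for n in('side','top'): cv2.imwrite('pics/%s2.png'%n,cv2.resize(cv2.imread('pics/%s.png'%n),(800,600),interpolation=cv2.INTER_CUBIC))"
```

```text
(no output)
```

View pics/side2.png

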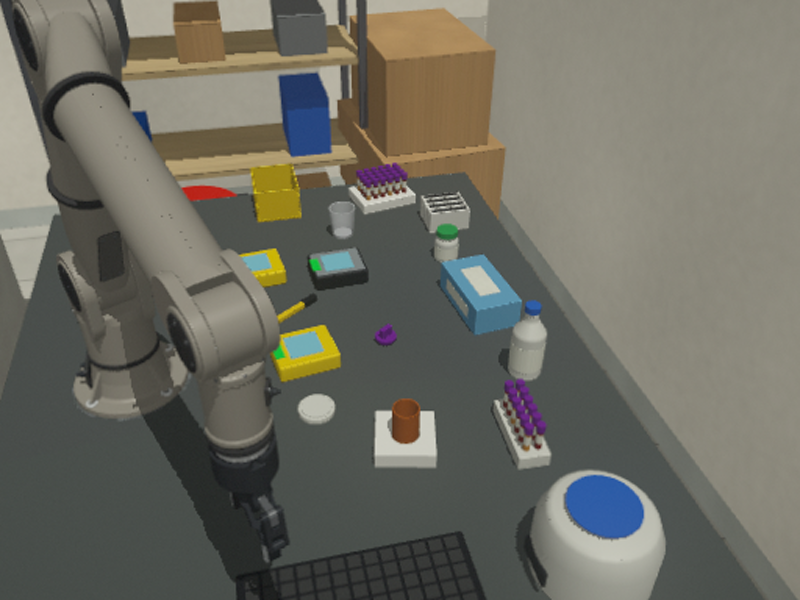

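View pics/top2.png

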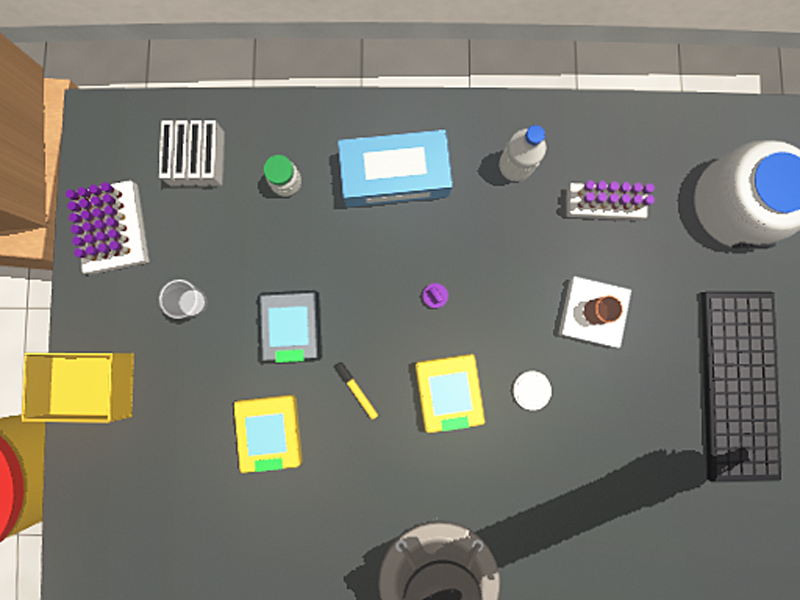

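Side view (800x600): lid at (386,333), amber jar (405,420) in foam block, dark reader (337,262). Top view: lid (434,295), jar rim (605,308), dark reader's window (289,326); the yellow ones are look-alikes. Next I fit models to the masks in both views.

```bash
cat > fit.py <<'E'
from h import *
from scipy.optimize import differential_evolution as DE
def circ(d,z): t=np.linspace(0,2*np.pi,40); return np.c_[d/2*np.cos(t),d/2*np.sin(t),0*t+z]
def box(x,y,zs): return np.array([[a*x/2,b*y/2,z] for z in zs for a,b in((1,1),(1,-1),(-1,-1),(-1,1))])
M={"jar":[np.r_[circ(50,30),circ(50,93)]],
"lid":[np.r_[circ(35,0),circ(41,10)],np.r_[circ(47,10),circ(47,14)],box(30,12,(14,36))],
"win":[box(70,70,(0,))]}
S=4
def render(c,parts,p):
    im=np.zeros((384*S,512*S),np.uint8); cy,sy=np.cos(p[3]),np.sin(p[3]); R=np.array([[cy,-sy,0],[sy,cy,0],[0,0,1]])
    for P in parts:
        uv=np.array([proj(c,q)[::-1] for q in P@R.T+p[:3]]); cv2.fillConvexPoly(im,cv2.convexHull(((uv+.5)*S).round().astype(np.int32)),1)
    return cv2.resize(im.astype(np.float32),(512,384),interpolation=cv2.INTER_AREA)
def fit(Cs,masks,name,p0,w):
    roi=[]
    for m in masks:
        x,y,a,b=cv2.boundingRect(m.astype(np.uint8)); roi.append((slice(max(y-12,0),y+b+12),slice(max(x-12,0),x+a+12)))
    f=lambda p:sum(np.abs(render(c,M[name],p)[r]-m[r]).sum()/m.sum() for c,m,r in zip(Cs,masks,roi))
    r=DE(f,[(a-b,a+b+1e-6) for a,b in zip(p0,w)],maxiter=25,popsize=8,seed=1,polish=False); return r.x,r.fun
E
cat > b.py <<'E'
from fit import *
C={n:read_camera(n) for n in("side","top")}
def tr(n,nm,at):
    for l in trace(n,nm):
        x,y,w,h=l["rect"]
        if x-3<=at[1]<=x+w+3 and y-3<=at[0]<=y+h+3: return l["pixels"].astype(np.float32)
    print("miss",n,nm)
def colour(n,at):
    hsv=cv2.cvtColor(C[n]["color"],cv2.COLOR_BGR2HSV).astype(int); r,c=map(int,at)
    m=(abs(hsv-np.median(hsv[r-2:r+3,c-2:c+3].reshape(-1,3),0))<[10,50,45]).all(2).astype(np.uint8)
    _,L=cv2.connectedComponents(m,connectivity=4); return (L==L[r,c]).astype(np.float32)
Cs=[C["side"],C["top"]]
ms=[tr("side","jar",(267,259)),tr("top","jar",(199,386))]; print("jar",fit(Cs,ms,"jar",[495,-296,0,0],[25,25,15,0]))
ms=[tr("side","lid",(213,248)),tr("top","lid",(189,277))]; print("lid",fit(Cs,ms,"lid",[537,11,0,0],[25,25,12,1.58]))
ms=[colour("side",(167,216)),colour("top",(208,185))]; print([m.sum() for m in ms]);print("win",fit(Cs,ms,"win",[468,280,41,0],[30,30,20,.3]))
t=cv2.imread("pics/top.png")[165:215,245:415]; cv2.imwrite("pics/c.png",cv2.resize(t,None,fx=4.5,fy=4.5,interpolation=cv2.INTER_CUBIC))
E
time python3 b.py
```

```text
jar (array([ 5.00049879e+02, -2.93658967e+02,  1.51543972e+00,  1.71318300e-07]), np.float64(0.10629161447286606))
lid (array([5.29714809e+02, 5.72915516e+00, 5.83736425e+00, 3.52890697e-01]), np.float64(0.24645915627479553))
[np.float32(203.0), np.float32(635.0)]
win (array([4.70739059e+02, 2.75697402e+02, 4.79647537e+01, 5.78661916e-02]), np.float64(0.14151409268379211))
real	0m9.099s
user	0m11.665s
sys	0m2.171s
```

View pics/c.png

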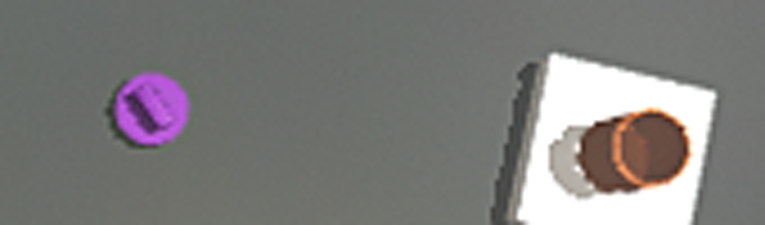

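```bash
cat > c.py <<'E'
from fit import *
C={n:read_camera(n) for n in("side","top")}; Cs=[C["side"],C["top"]]
def purple(c,at):
    h=cv2.cvtColor(c["color"],cv2.COLOR_BGR2HSV); m=cv2.inRange(h,(125,90,30),(160,255,255)); _,L=cv2.connectedComponents(m); r,k=at
    l=np.bincount(L[r-6:r+7,k-6:k+7].ravel())[1:].argmax()+1; return (L==l).astype(np.float32)
ms=[purple(Cs[0],(214,247)),purple(Cs[1],(189,277))]
print([m.sum() for m in ms])
for w,cs,mm in((8,Cs,ms),(0,Cs,ms),(0,Cs[:1],ms[:1]),(0,Cs[1:],ms[1:])):
    p,e=fit(cs,mm,"lid",[532,8,0,.3],[20,20,w,1.57]); print(p.round(2),e)
    if len(cs)==2 and w==0: P=p
# bar top / edge model in top view: shade the bar's brightness: correlate rendered bar side vs top
g=[c["color"].astype(np.float32).sum(2) for c in Cs]
res=[]
for y in np.arange(-1.57,1.57,.05):
    s=0
    for c,G,m in zip(Cs,g,ms):
        top=render(c,[box(30,12,(36,))],[*P[:3],y]); al=render(c,[box(30,12,(14,36))],[*P[:3],y]); side=np.clip(al-top,0,1)
        fl=np.clip(m-al,0,1); A=np.c_[top.ravel(),side.ravel(),fl.ravel()]; k=m.ravel()>0
        x,_,_,_=np.linalg.lstsq(A[k],G.ravel()[k],rcond=None); s+=((A[k]@x-G.ravel()[k])**2).sum()/ ((G.ravel()[k]-G.ravel()[k].mean())**2).sum()
    res.append((s,y))
print(sorted(res)[:6])
out=[]
for c in Cs:
    r,k=map(int,proj(c,[P[0],P[1],18])); im=cv2.resize(c["color"][r-20:r+20,k-25:k+25],(400,320),interpolation=cv2.INTER_CUBIC); im2=im.copy()
    y=sorted(res)[0][1]; R=np.array([[np.cos(y),-np.sin(y),0],[np.sin(y),np.cos(y),0],[0,0,1]])
    for Q in(box(30,12,(36,)),box(30,12,(14,)),circ(47,14)):
        uv=np.array([(proj(c,q)[::-1]-[k-25,r-20]+.5)*8 for q in Q@R.T+[P[0],P[1],P[2]]]); cv2.polylines(im2,[uv.astype(np.int32)],True,(0,255,255),1)
    out.append(np.vstack([im[:290],im2[:290]]))
cv2.imwrite("pics/d.png",np.hstack(out))
E
python3 c.py
```

```text
[np.float32(133.0), np.float32(207.0)]
[530.47   5.79   5.65   0.75] 0.19023555517196655
[5.318e+02 7.040e+00 0.000e+00 3.900e-01] 0.3433561325073242
[530.82  12.82   0.     0.76] 0.06860902160406113
[532.61   5.28   0.     1.39] 0.05525362491607666
[(np.float32(1.5160466), np.float64(0.5800000000000021)), (np.float32(1.516302), np.float64(0.6800000000000017)), (np.float32(1.5340161), np.float64(0.7800000000000022)), (np.float32(1.5418075), np.float64(0.5300000000000018)), (np.float32(1.5511143), np.float64(0.730000000000002)), (np.float32(1.5524299), np.float64(0.4300000000000017))]
```

View pics/d.png

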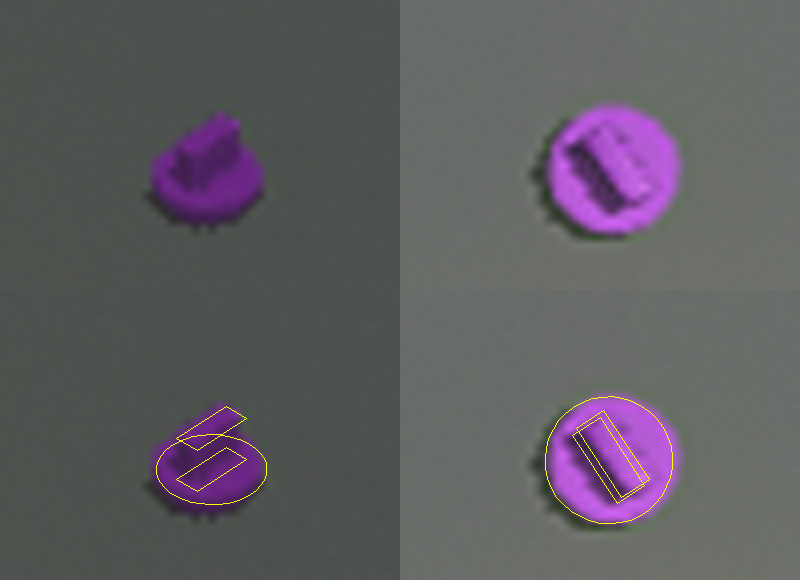

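The views agree in x (about 531) but differ by 7 mm in y, and the bar's yaw is about 0.66. That is enough to grasp; I will measure the lid again once it is in hand.

send_rows(
  commands=[
    {"fingers":0.085,"tx":0.02,"ty":0.041,"tz":0,"yaw":0.02},
    {"fingers":0.085,"tx":0.04,"ty":0.082,"tz":0,"yaw":0.04},
    {"fingers":0.085,"tx":0.06,"ty":0.123,"tz":0,"yaw":0.06},
    {"fingers":0.085,"tx":0.08,"ty":0.165,"tz":0,"yaw":0.08},
    {"fingers":0.085,"tx":0.101,"ty":0.206,"tz":0,"yaw":0.1},
  ],
)

```text
clock: 1.4
tool_pos: [329.8, -400.9, 231.6]
orientation: [0.974, 0.228, 0.0, 0.0]
contact_force: [0.8, -0.0, -0.1]
gripper_width: 85.1
grasp_force: 0.0
```

send_rows(
  commands=[
    {"fingers":0.085,"tx":0.02,"ty":0.041,"tz":0,"yaw":0.02},
    {"fingers":0.085,"tx":0.04,"ty":0.082,"tz":0,"yaw":0.04},
    {"fingers":0.085,"tx":0.06,"ty":0.123,"tz":0,"yaw":0.06},
    {"fingers":0.085,"tx":0.08,"ty":0.165,"tz":0,"yaw":0.08},
    {"fingers":0.085,"tx":0.101,"ty":0.206,"tz":0,"yaw":0.1},
  ],
)

```text
clock: 1.9
tool_pos: [430.8, -194.9, 231.7]
orientation: [0.961, 0.276, 0.0, 0.0]
contact_force: [1.3, 0.3, -1.3]
gripper_width: 84.5
grasp_force: 0.0
```

send_rows(
  commands=[
    {"fingers":0.085,"tx":0.02,"ty":0.041,"tz":0,"yaw":0.02},
    {"fingers":0.085,"tx":0.04,"ty":0.082,"tz":-0.01,"yaw":0.04},
    {"fingers":0.085,"tx":0.06,"ty":0.123,"tz":-0.03,"yaw":0.06},
    {"fingers":0.085,"tx":0.08,"ty":0.165,"tz":-0.06,"yaw":0.08},
    {"fingers":0.085,"tx":0.101,"ty":0.205,"tz":-0.09,"yaw":0.1},
  ],
)

```text
clock: 2.4
tool_pos: [528.6, 2.9, 146.5]
orientation: [0.946, 0.324, 0.001, 0.001]
contact_force: [1.0, -0.9, 0.6]
gripper_width: 84.9
grasp_force: 0.0
```

send_rows(
  commands=[
    {"fingers":0.085,"tx":0,"ty":0,"tz":-0.03,"yaw":0},
    {"fingers":0.085,"tx":0,"ty":0,"tz":-0.06,"yaw":0},
    {"fingers":0.085,"tx":0,"ty":0,"tz":-0.08,"yaw":0},
    {"fingers":0.085,"tx":0,"ty":0,"tz":-0.08,"yaw":0},
    {"fingers":0.085,"tx":0,"ty":0,"tz":-0.08,"yaw":0},
  ],
)

```text
clock: 2.9
tool_pos: [527.9, 1.3, 67.0]
orientation: [0.946, 0.323, 0.0, 0.0]
contact_force: [-0.3, -0.1, 0.7]
gripper_width: 84.8
grasp_force: 0.0
```

```bash
cat > d.py <<'E'
from fit import *
import sys
c=read_camera("side"); o=get_obs(); t=np.array(o["tool_pos"]); print(t.round(1),o["orientation"],o["gripper_width"],c["K"].tolist(),c["k1"])
z=int(sys.argv[2]) if len(sys.argv)>2 else 10
r,k=map(int,proj(c,[t[0],t[1],40])); im=cv2.resize(c["color"][r-25:r+25,k-33:k+33],None,fx=12,fy=12,interpolation=cv2.INTER_CUBIC)
r0,k0=r-25,k-33
u=((proj(c,t)-[r0,k0]+.5)*12).astype(int); cv2.drawMarker(im,(int(u[1]),int(u[0])),(0,255,255),0,14)
cv2.imwrite("pics/%s.png"%sys.argv[1],im)
E
python3 d.py e
```

```text
[528.6   1.3  67.8] [9.46269056e-01 3.23378643e-01 9.96194248e-04 3.67103955e-04] 85.06144606956012 [[466.78861800449056, 0.0, 245.36881073915546], [0.0, 466.78861800449056, 189.63777762565488], [0.0, 0.0, 1.0]] 0.04365268884264246
```

View pics/e.png

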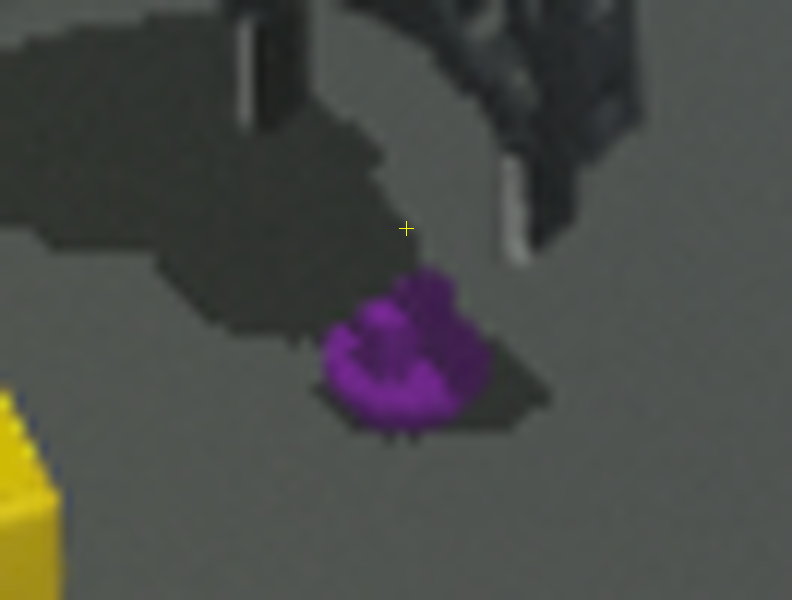

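The fingers straddle the lid, with the tips' midpoint seen at about (395,193) and the lid's bar at about (410,290). Measured against the gripper, the lid is at about (533,11), so I correct, descend and grip.

send_rows(
  commands=[
    {"fingers":0.085,"tx":0.005,"ty":0.01,"tz":0,"yaw":0},
    {"fingers":0.085,"tx":0.005,"ty":0.01,"tz":-0.025,"yaw":0},
    {"fingers":0.085,"tx":0.005,"ty":0.01,"tz":-0.049,"yaw":0},
    {"fingers":0.085,"tx":0.005,"ty":0.01,"tz":-0.049,"yaw":0},
    {"fingers":0.06,"tx":0.005,"ty":0.01,"tz":-0.049,"yaw":0},
  ],
)

```text
clock: 3.45
tool_pos: [533.5, 12.0, 18.6]
orientation: [0.946, 0.324, 0.001, 0.0]
contact_force: [0.2, -0.3, -0.6]
gripper_width: 72.4
grasp_force: 0.0
```

send_rows(
  commands=[
    {"fingers":0.04,"tx":0,"ty":0,"tz":0,"yaw":0},
    {"fingers":0.03,"tx":0,"ty":0,"tz":0,"yaw":0},
    {"fingers":0.02,"tx":0,"ty":0,"tz":0,"yaw":0},
    {"fingers":0.01,"tx":0,"ty":0,"tz":0,"yaw":0},
    {"fingers":0.0,"tx":0,"ty":0,"tz":0,"yaw":0},
  ],
)

```text
clock: 3.95
tool_pos: [533.2, 11.3, 18.4]
orientation: [0.946, 0.323, 0.001, 0.0]
contact_force: [-1.0, -0.2, 5.0]
gripper_width: 10.4
grasp_force: 61.8
```

send_rows(
  commands=[
    {"fingers":0,"tx":0,"ty":0,"tz":0,"yaw":0},
    {"fingers":0,"tx":0,"ty":0,"tz":0,"yaw":0},
    {"fingers":0,"tx":0,"ty":0,"tz":0,"yaw":0},
    {"fingers":0,"tx":0,"ty":0,"tz":0,"yaw":0},
    {"fingers":0,"tx":0,"ty":0,"tz":0,"yaw":0},
  ],
)

```text
clock: 4.45
tool_pos: [533.3, 11.3, 18.4]
orientation: [0.946, 0.323, 0.001, 0.0]
contact_force: [-1.3, -0.9, 5.9]
gripper_width: 10.8
grasp_force: 61.9
```

send_rows(
  commands=[
    {"fingers":0,"tx":0,"ty":0,"tz":0.03,"yaw":0},
    {"fingers":0,"tx":0,"ty":0,"tz":0.07,"yaw":0},
    {"fingers":0,"tx":0,"ty":-0.01,"tz":0.11,"yaw":0},
    {"fingers":0,"tx":-0.002,"ty":-0.035,"tz":0.14,"yaw":0},
    {"fingers":0,"tx":-0.005,"ty":-0.07,"tz":0.14,"yaw":0},
  ],
)

```text
clock: 4.95
tool_pos: [531.1, -57.3, 162.4]
orientation: [0.946, 0.325, 0.005, 0.002]
contact_force: [0.7, 0.1, -0.4]
gripper_width: 10.8
grasp_force: 61.2
```

send_rows(
  commands=[
    {"fingers":0,"tx":-0.005,"ty":-0.04,"tz":0,"yaw":0},
    {"fingers":0,"tx":-0.01,"ty":-0.08,"tz":0,"yaw":0},
    {"fingers":0,"tx":-0.015,"ty":-0.12,"tz":0,"yaw":0},
    {"fingers":0,"tx":-0.02,"ty":-0.16,"tz":0,"yaw":0},
    {"fingers":0,"tx":-0.025,"ty":-0.2,"tz":0,"yaw":0},
  ],
)

```text
clock: 5.45
tool_pos: [501.8, -260.2, 157.3]
orientation: [0.946, 0.324, -0.0, -0.0]
contact_force: [-0.5, -0.1, -0.0]
gripper_width: 10.4
grasp_force: 61.2
```

send_rows(
  commands=[
    {"fingers":0,"tx":-0.003,"ty":-0.03,"tz":0,"yaw":0},
    {"fingers":0,"tx":-0.003,"ty":-0.035,"tz":0,"yaw":0},
    {"fingers":0,"tx":-0.003,"ty":-0.035,"tz":0,"yaw":0},
    {"fingers":0,"tx":-0.003,"ty":-0.035,"tz":0,"yaw":0},
    {"fingers":0,"tx":-0.003,"ty":-0.035,"tz":0,"yaw":0},
  ],
)

```text
clock: 5.95
tool_pos: [500.1, -291.6, 157.6]
orientation: [0.946, 0.325, 0.0, -0.0]
contact_force: [0.3, -0.8, -0.8]
gripper_width: 10.8
grasp_force: 61.2
```

```bash
sed -i 's/r,k=map(int,proj(c,\[t\[0\],t\[1\],40\]))/r,k=map(int,proj(c,[t[0],t[1],t[2]-40]))/' d.py; python3 d.py f
```

```text
[ 500.1 -291.8  157.6] [ 9.45762333e-01  3.24859237e-01  1.32657366e-04 -2.61422967e-04] 10.37022651819373 [[466.78861800449056, 0.0, 245.36881073915546], [0.0, 466.78861800449056, 189.63777762565488], [0.0, 0.0, 1.0]] 0.04365268884264246
```

View pics/f.png

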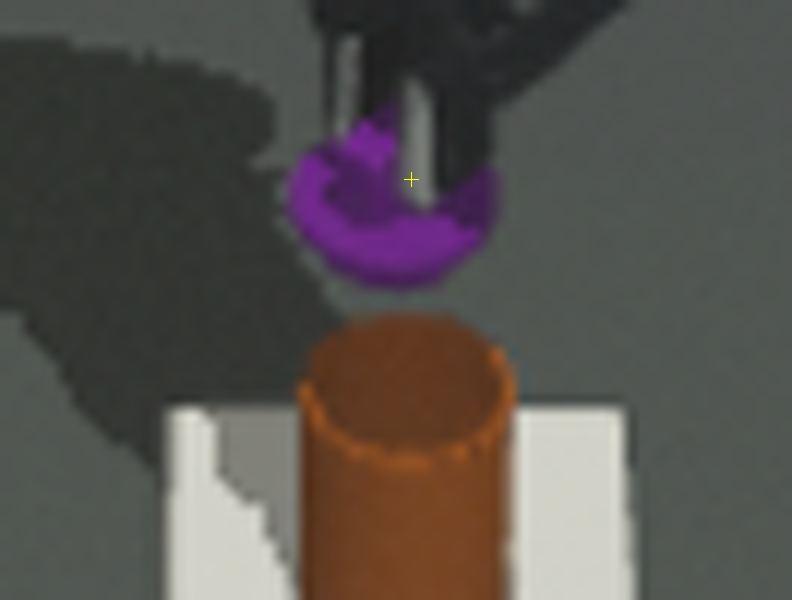

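The lid hangs level in the gripper, its flange centred at about (393,210), and the jar rim is centred at (408,389). I work out the relative offset with known heights from this same camera.

```bash
cat > g.py <<'E'
from fit import *
c=read_camera("side"); t=np.array(get_obs()["tool_pos"]); h=cv2.cvtColor(c["color"],cv2.COLOR_BGR2HSV)
def run(name,m,z,xy,rows):
    f=lambda p:np.abs(render(c,M[name],[*p,z,0])-m)[rows].sum()
    r=DE(f,[(xy[0]-20,xy[0]+20),(xy[1]-20,xy[1]+20)],maxiter=30,popsize=10,seed=1,polish=False); print(name,r.x.round(1),r.fun,m[rows].sum()); return r.x
M["lid"]=M["lid"][:2]
def comp(lo,hi,p):
    m=cv2.inRange(h,lo,hi); m=cv2.morphologyEx(m,cv2.MORPH_CLOSE,np.ones((3,3))); r,k=map(int,proj(c,p)); _,L=cv2.connectedComponents(m)
    l=np.bincount(L[r-10:r+11,k-10:k+11].ravel())[1:].argmax()+1; return (L==l).astype(np.float32)
zb=t[2]-18.4
ml=comp((125,90,20),(160,255,255),[t[0],t[1],zb+12]); mj=comp((3,90,20),(18,255,255),[500,-294,60])
r=int(proj(c,[t[0],t[1],zb+14])[0]); ll=run("lid",ml,zb,t[:2],slice(r-1,r+25))
j=run("jar",mj,0,[500,-294],slice(0,int(proj(c,[500,-294,60])[0])+3)); print("move",(j-ll).round(1),"jar-lid; lid-tcp",(ll-t[:2]).round(1))
E
python3 g.py
```

```text
lid [ 496.4 -288.6] 21.1875 127.0
jar [ 499.8 -291.9] 12.5 272.0
move [ 3.4 -3.3] jar-lid; lid-tcp [-3.7  3.5]
```

send_rows(
  commands=[
    {"fingers":0,"tx":0.0034,"ty":-0.0033,"tz":0,"yaw":0},
    {"fingers":0,"tx":0.0034,"ty":-0.0033,"tz":-0.02,"yaw":0},
    {"fingers":0,"tx":0.0034,"ty":-0.0033,"tz":-0.038,"yaw":0},
    {"fingers":0,"tx":0.0034,"ty":-0.0033,"tz":-0.038,"yaw":0},
    {"fingers":0,"tx":0.0034,"ty":-0.0033,"tz":-0.038,"yaw":0},
  ],
)

```text
clock: 6.55
tool_pos: [503.3, -296.9, 119.8]
orientation: [0.946, 0.324, 0.0, -0.0]
contact_force: [-0.4, -0.3, 0.6]
gripper_width: 10.4
grasp_force: 61.2
```

```bash
python3 g.py; python3 d.py g2
```

```text
lid [ 498.3 -293.4] 25.4375 125.0
jar [ 493.3 -313.9] 56.1875 157.0
move [ -4.9 -20.5] jar-lid; lid-tcp [-5.4  3.8]
[ 503.9 -297.3  120.8] [9.46195842e-01 3.23592811e-01 7.16699273e-04 7.79100111e-04] 10.532416390375674 [[466.78861800449056, 0.0, 245.36881073915546], [0.0, 466.78861800449056, 189.63777762565488], [0.0, 0.0, 1.0]] 0.04365268884264246
```

View pics/g2.png

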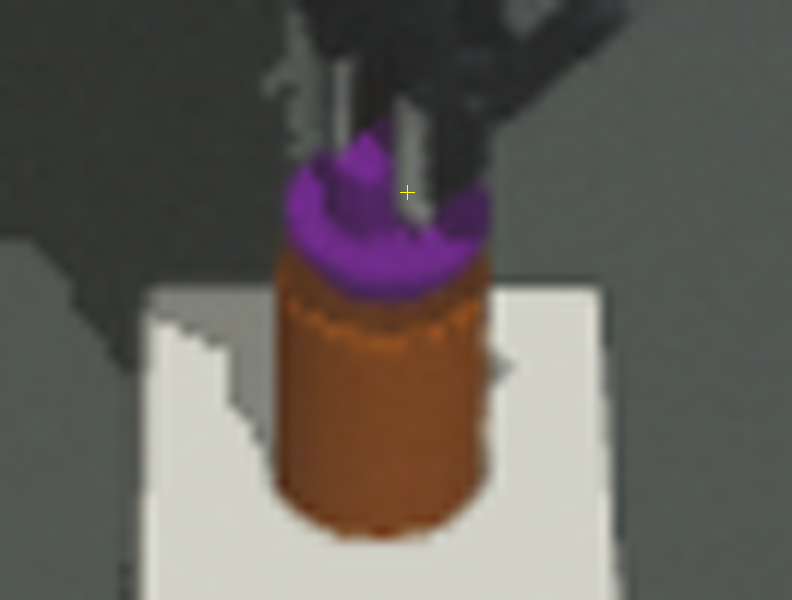

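The lid's flange is within about 1 mm of the jar sideways and roughly 2 mm toward the camera. I shift +1.5 mm in y and start inserting; the plug's taper allows 4.5 mm.

send_rows(
  commands=[
    {"fingers":0,"tx":0,"ty":0.0015,"tz":0,"yaw":0},
    {"fingers":0,"tx":0,"ty":0.0015,"tz":-0.004,"yaw":0},
    {"fingers":0,"tx":0,"ty":0.0015,"tz":-0.008,"yaw":0},
    {"fingers":0,"tx":0,"ty":0.0015,"tz":-0.011,"yaw":0},
    {"fingers":0,"tx":0,"ty":0.0015,"tz":-0.011,"yaw":0},
  ],
)

```text
clock: 7.15
tool_pos: [502.6, -295.2, 108.0]
orientation: [0.946, 0.324, -0.0, -0.0]
contact_force: [-0.3, -0.4, -0.6]
gripper_width: 10.3
grasp_force: 61.2
```

send_rows(
  commands=[
    {"fingers":0,"tx":0,"ty":0,"tz":-0.001,"yaw":0},
    {"fingers":0,"tx":0,"ty":0,"tz":-0.002,"yaw":0},
    {"fingers":0,"tx":0,"ty":0,"tz":-0.003,"yaw":0},
    {"fingers":0,"tx":0,"ty":0,"tz":-0.004,"yaw":0},
    {"fingers":0,"tx":0,"ty":0,"tz":-0.004,"yaw":0},
  ],
)

```text
clock: 7.65
tool_pos: [502.9, -295.4, 104.5]
orientation: [0.946, 0.324, -0.0, -0.0]
contact_force: [0.4, 0.3, 0.4]
gripper_width: 10.3
grasp_force: 61.2
```

send_rows(
  commands=[
    {"fingers":0,"tx":0,"ty":0,"tz":-0.001,"yaw":0},
    {"fingers":0,"tx":0,"ty":0,"tz":-0.002,"yaw":0},
    {"fingers":0,"tx":0,"ty":0,"tz":-0.003,"yaw":0},
    {"fingers":0,"tx":0,"ty":0,"tz":-0.0035,"yaw":0},
    {"fingers":0,"tx":0,"ty":0,"tz":-0.0035,"yaw":0},
  ],
)

```text
clock: 8.15
tool_pos: [503.5, -294.7, 101.6]
orientation: [0.946, 0.324, 0.0, -0.0]
contact_force: [-0.5, 3.4, 5.0]
gripper_width: 10.1
grasp_force: 61.9
```

send_rows(
  commands=[
    {"fingers":0,"tx":0,"ty":0.0005,"tz":-0.0005,"yaw":0},
    {"fingers":0,"tx":0,"ty":0.0005,"tz":-0.001,"yaw":0},
    {"fingers":0,"tx":0,"ty":0.0005,"tz":-0.001,"yaw":0},
    {"fingers":0,"tx":0,"ty":0.0005,"tz":-0.001,"yaw":0},
    {"fingers":0,"tx":0,"ty":0.0005,"tz":-0.001,"yaw":0},
  ],
)

```text
clock: 8.65
tool_pos: [503.6, -294.4, 101.4]
orientation: [0.946, 0.324, 0.0, 0.0]
contact_force: [-1.5, 4.3, 8.5]
gripper_width: 10.5
grasp_force: 62.5
```

send_rows(
  commands=[
    {"fingers":0,"tx":0,"ty":0.0005,"tz":-0.001,"yaw":0},
    {"fingers":0,"tx":0,"ty":0.0005,"tz":-0.0015,"yaw":0},
    {"fingers":0,"tx":0,"ty":0.0005,"tz":-0.0015,"yaw":0},
    {"fingers":0,"tx":0,"ty":0.0005,"tz":-0.0015,"yaw":0},
    {"fingers":0,"tx":0,"ty":0.0005,"tz":-0.0015,"yaw":0},
  ],
)

```text
clock: 9.15
tool_pos: [503.8, -294.3, 101.4]
orientation: [0.946, 0.324, 0.0, 0.001]
contact_force: [-3.2, 4.4, 16.9]
gripper_width: 10.4
grasp_force: 63.6
```

send_rows(
  commands=[
    {"fingers":0,"tx":0,"ty":0,"tz":0,"yaw":0},
    {"fingers":0,"tx":0,"ty":0,"tz":0,"yaw":0},
    {"fingers":0,"tx":0,"ty":0,"tz":0,"yaw":0},
    {"fingers":0,"tx":0,"ty":0,"tz":0,"yaw":0},
    {"fingers":0,"tx":0,"ty":0,"tz":0,"yaw":0},
  ],
)

```text
clock: 9.65
tool_pos: [503.8, -294.4, 101.4]
orientation: [0.946, 0.324, 0.0, 0.001]
contact_force: [-3.6, 3.3, 16.0]
gripper_width: 10.5
grasp_force: 63.6
```

send_rows(
  commands=[
    {"fingers":0,"tx":0,"ty":0,"tz":0.001,"yaw":0},
    {"fingers":0,"tx":0,"ty":0,"tz":0.002,"yaw":0},
    {"fingers":0.02,"tx":0,"ty":0,"tz":0.002,"yaw":0},
    {"fingers":0.04,"tx":0,"ty":0,"tz":0.002,"yaw":0},
    {"fingers":0.085,"tx":0,"ty":0,"tz":0.002,"yaw":0},
  ],
)

```text
clock: 10.15
tool_pos: [502.5, -295.0, 100.1]
orientation: [0.946, 0.323, -0.0, 0.0]
contact_force: [-0.1, -0.6, -0.3]
gripper_width: 48.0
grasp_force: 0.0
```

send_rows(
  commands=[
    {"fingers":0.085,"tx":0,"ty":0,"tz":0,"yaw":0},
    {"fingers":0.085,"tx":0,"ty":0,"tz":0,"yaw":0},
    {"fingers":0.085,"tx":0,"ty":0,"tz":0.02,"yaw":0},
    {"fingers":0.085,"tx":0,"ty":0,"tz":0.05,"yaw":0},
    {"fingers":0.085,"tx":0,"ty":0,"tz":0.08,"yaw":0},
  ],
)

```text
clock: 10.65
tool_pos: [502.6, -294.3, 181.0]
orientation: [0.946, 0.324, -0.0, -0.0]
contact_force: [-0.4, -0.7, -0.5]
gripper_width: 84.7
grasp_force: 0.0
```

```bash
sed -i 's/t\[2\]-40/t[2]-100/;s/r-25:r+25,k-33:k+33/r-25:r+25,k-33:k+33/' d.py; python3 d.py hh; sed 's/zb=t\[2\]-18.4/zb=83.0;M["lid"]=[*M["lid"][1:],box(30,12,(14,36))]/;s/\[\*p,z,0\]/[*p,z,.65]/;s/slice(r-1,r+25)/slice(0,384)/' g.py>g3.py; python3 g3.py; python3 - <<'E'
from h import *
o=get_obs();print(o["tool_pos"],o["contact_force"],o["gripper_width"],o["clock"])
E
```

```text
[ 505.9 -295.9  186.9] [0.9462261  0.32347562 0.00289759 0.00335986] 84.84811399802646 [[466.78861800449056, 0.0, 245.36881073915546], [0.0, 466.78861800449056, 189.63777762565488], [0.0, 0.0, 1.0]] 0.04365268884264246
lid [ 499.1 -291.2] 15.4375 191.0
jar [ 494.7 -313.9] 92.125 100.0
move [ -4.4 -22.7] jar-lid; lid-tcp [-6.8  4.7]
[ 505.88085824 -295.87124098  185.17080348] [ 1.05462597 -0.38031124  0.26096338] 85.3075575415117 10.75
```

View pics/hh.png

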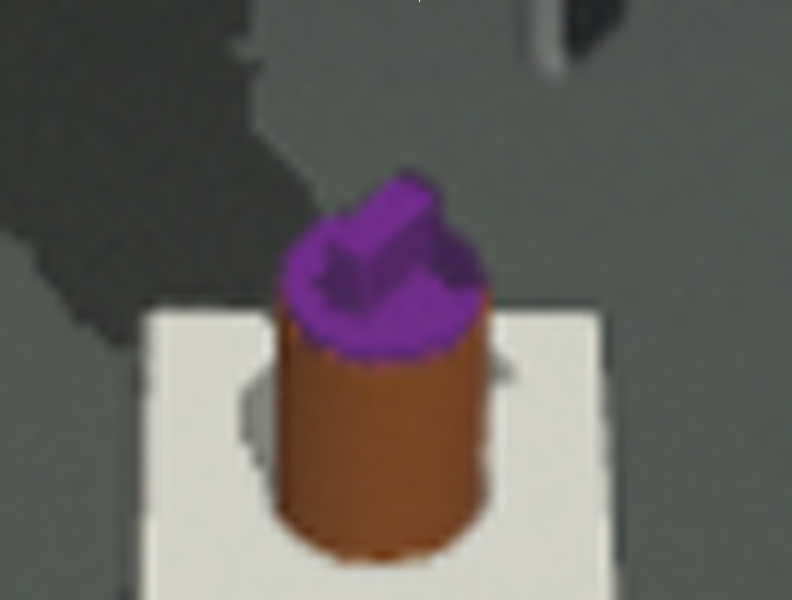

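The lid sits flush and level on the rim (flange about 283–490, jar 277–490 wide). Next I descend around the jar and grip it.

send_rows(
  commands=[
    {"fingers":0.085,"tx":0.001,"ty":0,"tz":-0.03,"yaw":0},
    {"fingers":0.085,"tx":0.001,"ty":0,"tz":-0.06,"yaw":0},
    {"fingers":0.085,"tx":0.001,"ty":0,"tz":-0.09,"yaw":0},
    {"fingers":0.085,"tx":0.001,"ty":0,"tz":-0.11,"yaw":0},
    {"fingers":0.085,"tx":0.001,"ty":0,"tz":-0.115,"yaw":0},
  ],
)

```text
clock: 11.25
tool_pos: [501.5, -293.4, 62.3]
orientation: [0.946, 0.324, -0.002, -0.002]
contact_force: [-0.7, -0.6, -0.3]
gripper_width: 84.7
grasp_force: 0.0
```

send_rows(
  commands=[
    {"fingers":0.085,"tx":0,"ty":0,"tz":0,"yaw":0},
    {"fingers":0.085,"tx":0,"ty":0,"tz":0,"yaw":0},
    {"fingers":0.085,"tx":0,"ty":0,"tz":0,"yaw":0},
    {"fingers":0.085,"tx":0,"ty":0,"tz":0,"yaw":0},
    {"fingers":0.085,"tx":0,"ty":0,"tz":0,"yaw":0},
  ],
)

```text
clock: 11.75
tool_pos: [504.4, -294.8, 66.4]
orientation: [0.946, 0.323, 0.0, 0.001]
contact_force: [0.1, -0.1, -0.0]
gripper_width: 85.2
grasp_force: 0.0
```

send_rows(
  commands=[
    {"fingers":0.085,"tx":0,"ty":0,"tz":-0.006,"yaw":0},
    {"fingers":0.085,"tx":0,"ty":0,"tz":-0.012,"yaw":0},
    {"fingers":0.07,"tx":0,"ty":0,"tz":-0.012,"yaw":0},
    {"fingers":0.062,"tx":0,"ty":0,"tz":-0.012,"yaw":0},
    {"fingers":0.056,"tx":0,"ty":0,"tz":-0.012,"yaw":0},
  ],
)

```text
clock: 12.25
tool_pos: [504.1, -294.5, 53.6]
orientation: [0.946, 0.324, 0.0, 0.0]
contact_force: [0.0, 0.9, -0.0]
gripper_width: 56.2
grasp_force: 0.0
```

send_rows(
  commands=[
    {"fingers":0.054,"tx":0,"ty":0,"tz":0,"yaw":0},
    {"fingers":0.052,"tx":0,"ty":0,"tz":0,"yaw":0},
    {"fingers":0.05,"tx":0,"ty":0,"tz":0,"yaw":0},
    {"fingers":0.045,"tx":0,"ty":0,"tz":0,"yaw":0},
    {"fingers":0.03,"tx":0,"ty":0,"tz":0,"yaw":0},
  ],
)

```text
clock: 12.75
tool_pos: [503.9, -294.2, 54.1]
orientation: [0.946, 0.324, -0.0, -0.0]
contact_force: [-3.1, 2.5, 5.5]
gripper_width: 49.7
grasp_force: 61.5
```

send_rows(
  commands=[
    {"fingers":0.03,"tx":0,"ty":0,"tz":0,"yaw":0},
    {"fingers":0.03,"tx":0,"ty":0,"tz":0,"yaw":0},
    {"fingers":0.03,"tx":0,"ty":0,"tz":0,"yaw":0},
    {"fingers":0.03,"tx":0,"ty":0,"tz":0,"yaw":0},
    {"fingers":0.03,"tx":0,"ty":0,"tz":0,"yaw":0},
  ],
)

```text
clock: 13.25
tool_pos: [503.8, -294.2, 54.1]
orientation: [0.946, 0.323, -0.0, -0.0]
contact_force: [-3.5, 1.7, 5.4]
gripper_width: 49.5
grasp_force: 61.5
```

send_rows(
  commands=[
    {"fingers":0.03,"tx":0,"ty":0,"tz":0.004,"yaw":0},
    {"fingers":0.03,"tx":0,"ty":0,"tz":0.01,"yaw":0},
    {"fingers":0.03,"tx":0,"ty":0,"tz":0.018,"yaw":0},
    {"fingers":0.03,"tx":0,"ty":0,"tz":0.028,"yaw":0},
    {"fingers":0.03,"tx":0,"ty":0,"tz":0.04,"yaw":0},
  ],
)

```text
clock: 13.75
tool_pos: [504.0, -294.6, 94.5]
orientation: [0.946, 0.323, 0.0, 0.0]
contact_force: [0.3, 0.4, -1.4]
gripper_width: 49.5
grasp_force: 62.1
```

send_rows(
  commands=[
    {"fingers":0.03,"tx":0,"ty":0,"tz":0.015,"yaw":0},
    {"fingers":0.03,"tx":0,"ty":0,"tz":0.03,"yaw":0},
    {"fingers":0.03,"tx":0,"ty":0,"tz":0.045,"yaw":0},
    {"fingers":0.03,"tx":0,"ty":0,"tz":0.057,"yaw":0},
    {"fingers":0.03,"tx":0,"ty":0,"tz":0.065,"yaw":0},
  ],
)

```text
clock: 14.25
tool_pos: [504.5, -294.8, 160.3]
orientation: [0.946, 0.323, 0.001, 0.001]
contact_force: [-0.0, 0.0, -2.6]
gripper_width: 49.1
grasp_force: 62.1
```

send_rows(
  commands=[
    {"fingers":0.03,"tx":0,"ty":0.006,"tz":0,"yaw":0},
    {"fingers":0.03,"tx":-0.001,"ty":0.018,"tz":0,"yaw":0},
    {"fingers":0.03,"tx":-0.002,"ty":0.035,"tz":0,"yaw":0},
    {"fingers":0.03,"tx":-0.003,"ty":0.055,"tz":0,"yaw":0},
    {"fingers":0.03,"tx":-0.004,"ty":0.075,"tz":0,"yaw":0},
  ],
)

```text
clock: 14.75
tool_pos: [499.2, -216.8, 157.8]
orientation: [0.946, 0.324, -0.001, -0.001]
contact_force: [1.0, -0.1, -1.8]
gripper_width: 49.5
grasp_force: 62.1
```

send_rows(
  commands=[
    {"fingers":0.03,"tx":-0.001,"ty":0.022,"tz":0,"yaw":0},
    {"fingers":0.03,"tx":-0.002,"ty":0.044,"tz":0,"yaw":0},
    {"fingers":0.03,"tx":-0.003,"ty":0.066,"tz":0,"yaw":0},
    {"fingers":0.03,"tx":-0.004,"ty":0.088,"tz":0,"yaw":0},
    {"fingers":0.03,"tx":-0.006,"ty":0.11,"tz":0,"yaw":0},
  ],
)

```text
clock: 15.25
tool_pos: [492.9, -106.7, 157.9]
orientation: [0.946, 0.324, -0.001, -0.001]
contact_force: [-0.3, 0.2, -1.7]
gripper_width: 49.5
grasp_force: 62.1
```

send_rows(
  commands=[
    {"fingers":0.03,"tx":-0.001,"ty":0.022,"tz":0,"yaw":0},
    {"fingers":0.03,"tx":-0.002,"ty":0.044,"tz":0,"yaw":0},
    {"fingers":0.03,"tx":-0.003,"ty":0.066,"tz":0,"yaw":0},
    {"fingers":0.03,"tx":-0.004,"ty":0.088,"tz":0,"yaw":0},
    {"fingers":0.03,"tx":-0.006,"ty":0.11,"tz":0,"yaw":0},
  ],
)

```text
clock: 15.75
tool_pos: [486.6, 3.0, 158.0]
orientation: [0.946, 0.324, -0.001, -0.0]
contact_force: [-0.4, 0.1, -1.6]
gripper_width: 49.2
grasp_force: 62.1
```

```bash
cat > w.py <<'E'
from fit import *
C={n:read_camera(n) for n in("side","top")}; Cs=[C["side"],C["top"]]
print(get_obs()["tool_pos"])
def colour(n,at):
    hsv=cv2.cvtColor(C[n]["color"],cv2.COLOR_BGR2HSV).astype(int); r,c=map(int,at)
    m=(abs(hsv-np.median(hsv[r-2:r+3,c-2:c+3].reshape(-1,3),0))<[12,70,60]).all(2).astype(np.uint8)
    _,L=cv2.connectedComponents(m,connectivity=4); return (L==L[r,c]).astype(np.float32)
ms=[colour("side",(167,216)),colour("top",(208,185))]; print([m.sum() for m in ms])
for cs,mm,w in((Cs,ms,15),(Cs,ms,0),(Cs[:1],ms[:1],0),(Cs[1:],ms[1:],0)):
    p,e=fit(cs,mm,"win",[468,280,41,0],[30,30,w,.3]); print(p.round(2),e)
E
python3 w.py
```

```text
[486.43216313   5.67463556 158.18687175]
[np.float32(161.0), np.float32(658.0)]
[4.6886e+02 2.7624e+02 4.4380e+01 1.0000e-02] 0.5091598033905029
[469.71 279.02  41.    -0.  ] 0.5507425665855408
[ 4.6242e+02  2.8296e+02  4.1000e+01 -1.9000e-01] 0.3000776469707489
[4.7230e+02 2.7712e+02 4.1000e+01 7.0000e-02] 0.06876900047063828
```

send_rows(
  commands=[
    {"fingers":0.03,"tx":-0.001,"ty":0.022,"tz":0,"yaw":0},
    {"fingers":0.03,"tx":-0.002,"ty":0.044,"tz":0,"yaw":0},
    {"fingers":0.03,"tx":-0.003,"ty":0.066,"tz":0,"yaw":0},
    {"fingers":0.03,"tx":-0.004,"ty":0.088,"tz":0,"yaw":0},
    {"fingers":0.03,"tx":-0.006,"ty":0.11,"tz":0,"yaw":0},
  ],
)

```text
clock: 16.35
tool_pos: [481.0, 111.2, 158.1]
orientation: [0.946, 0.324, -0.001, 0.0]
contact_force: [1.3, 0.8, -1.1]
gripper_width: 48.8
grasp_force: 62.2
```

send_rows(
  commands=[
    {"fingers":0.03,"tx":-0.001,"ty":0.022,"tz":0,"yaw":0},
    {"fingers":0.03,"tx":-0.002,"ty":0.044,"tz":0,"yaw":0},
    {"fingers":0.03,"tx":-0.003,"ty":0.066,"tz":0,"yaw":0},
    {"fingers":0.03,"tx":-0.004,"ty":0.088,"tz":0,"yaw":0},
    {"fingers":0.03,"tx":-0.006,"ty":0.11,"tz":0,"yaw":0},
  ],
)

```text
clock: 16.85
tool_pos: [475.0, 221.0, 158.0]
orientation: [0.946, 0.324, -0.001, 0.0]
contact_force: [-0.2, -0.0, -1.6]
gripper_width: 49.2
grasp_force: 62.2
```

send_rows(
  commands=[
    {"fingers":0.03,"tx":-0.001,"ty":0.02,"tz":0,"yaw":0},
    {"fingers":0.03,"tx":-0.002,"ty":0.035,"tz":0,"yaw":0},
    {"fingers":0.03,"tx":-0.002,"ty":0.045,"tz":0,"yaw":0},
    {"fingers":0.03,"tx":-0.002,"ty":0.05,"tz":0,"yaw":0},
    {"fingers":0.03,"tx":-0.002,"ty":0.052,"tz":0,"yaw":0},
  ],
)

```text
clock: 17.35
tool_pos: [473.8, 272.4, 158.4]
orientation: [0.946, 0.324, -0.0, 0.0]
contact_force: [0.8, 0.2, -0.1]
gripper_width: 49.0
grasp_force: 62.2
```

send_rows(
  commands=[
    {"fingers":0.03,"tx":0,"ty":0.002,"tz":0,"yaw":0},
    {"fingers":0.03,"tx":0,"ty":0.002,"tz":0,"yaw":0},
    {"fingers":0.03,"tx":0,"ty":0.002,"tz":0,"yaw":0},
    {"fingers":0.03,"tx":0,"ty":0.002,"tz":0,"yaw":0},
    {"fingers":0.03,"tx":0,"ty":0.002,"tz":0,"yaw":0},
  ],
)

```text
clock: 17.85
tool_pos: [474.1, 274.1, 158.6]
orientation: [0.946, 0.323, -0.0, 0.0]
contact_force: [0.1, 0.4, -1.2]
gripper_width: 49.3
grasp_force: 62.2
```

View pics/v1.png

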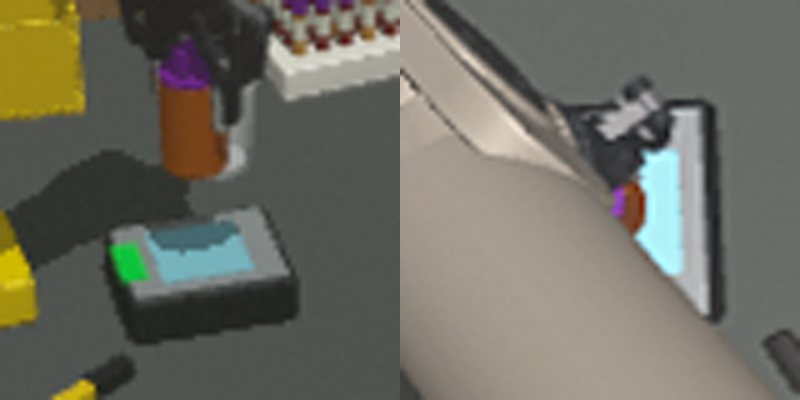

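The side view shows the jar upright with its lid on, just above the dark reader's window. The window is about 2.5 mm further in y, so I make the last correction and hold.

send_rows(
  commands=[
    {"fingers":0.03,"tx":0,"ty":0.001,"tz":0,"yaw":0},
    {"fingers":0.03,"tx":0,"ty":0.0025,"tz":-0.0015,"yaw":0},
    {"fingers":0.03,"tx":0,"ty":0.0025,"tz":-0.0015,"yaw":0},
    {"fingers":0.03,"tx":0,"ty":0.0025,"tz":-0.0015,"yaw":0},
    {"fingers":0.03,"tx":0,"ty":0.0025,"tz":-0.0015,"yaw":0},
  ],
)

```text
clock: 18.45
tool_pos: [474.0, 277.0, 157.1]
orientation: [0.946, 0.324, -0.0, 0.0]
contact_force: [-0.7, -0.3, -0.5]
gripper_width: 49.2
grasp_force: 62.2
```

send_rows(
  commands=[
    {"fingers":0.03,"tx":0,"ty":0,"tz":0,"yaw":0},
    {"fingers":0.03,"tx":0,"ty":0,"tz":0,"yaw":0},
    {"fingers":0.03,"tx":0,"ty":0,"tz":0,"yaw":0},
    {"fingers":0.03,"tx":0,"ty":0,"tz":0,"yaw":0},
    {"fingers":0.03,"tx":0,"ty":0,"tz":0,"yaw":0},
  ],
)

```text
clock: 18.95
tool_pos: [474.0, 277.0, 157.2]
orientation: [0.946, 0.324, 0.0, 0.0]
contact_force: [0.2, -0.5, -1.3]
gripper_width: 49.3
grasp_force: 62.2
```

```bash
N=v2 python3 v.py && python3 -c "
from cell import *
print(finish_job())"
```

```text
[474.  277.  157.1] [0.946 0.324 0.    0.   ]
side win [469.8 284.2  41.    0. ] 0.107
side jar [467.8 285.8] 13.1875 128.0 win-jar [ 2.1 -1.6]
top win [4.723e+02 2.772e+02 4.100e+01 1.000e-01] 0.066
top amber px 36.0
the job is handed in; nothing more can be done
None
```

The job is handed in: the lid is pressed flush on the amber jar (about 16 N for over half a second), and the gripper holds the jar upright and still over the reader window, about 2–3 mm off centre at most, base about 80 mm above the glass.

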